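# Fit the probe thermometer in the soap melter's lid

### The arm

A 7-joint arm with a two-finger parallel gripper is mounted at the origin on the work surface. World frame = base frame: x ahead of the robot, y to its left, z up, the work surface at z = 0. Lengths are in m, angles in rad, forces in N, time in s.
With the tool pointing down it reaches from about 0.4 to 0.9 m from the base axis. Payload 5.5 kg.
Tool frame: the origin (TCP) lies at the very end of the fingers, on their centre line; the grasp point (between the pads) lies 19 mm behind it; z points along the fingers, y is the line along which they close (so a half turn about z gives the same grasp; the last joint's range is limited). The gripper opens to 85 mm and grips with 20 to 120 N. Pads are 22 mm wide; open, the fingers measure 114 mm over their backs; the gripper's body (76 mm by 85 mm) begins 54 mm behind the grasp point. The pads swing forward as they close: fully open they stand 13 mm farther back than shut.
Start: joints at [1.471, 0.501, -0.427, 1.55, 0.221, 1.138, -0.21], TCP at [0.231, -0.608, 0.231] pointing down, gripper open.
Joint ranges: [-2.88, 2.88], [-0.31, 2.03], [-1.54, 1.56], [0.2, 2.42], [-1.41, 4.55], [0.19, 2.02], [-2.57, 2.57]. Speed limits (rad/s): [2.57, 2.57, 3.14, 3.14, 3.14, 3.14, 3.14].

### API

Orientations are given as a 3x3 rotation matrix whose columns are the frame's x, y, z axes.
In Python, from bench import arm, imaging, job gives the robot as it stands.
- The arm moves only by the tool servo_tool, never from a script. Its argument "plan" is a list of rows, each a list of 3 entries, a list of its own where there are three numbers: the finger opening in mm, from 0 to 85.4, then the shift along the tool's x, y, z in units of 60 mm (1.0 is 60 mm), then the turn about the tool's z in units of 6 degrees (1.0 is 6 degrees). In form: [[grip, [tx, ty, tz], turn], ...]. A call has 1 to 10 rows; each row is the pose to reach, as a shift and turn from the pose commanded when the call began, along the tool's axes at that moment; what a row does not reach only later rows make up. A row lasts 1/8 s, in which the tool goes at most 62.5 mm and 10.7 degrees, less where a joint would pass 70% of its speed; a pose out of reach is approached as far as the arm can. A call with a gripper value outside its range is refused whole. The fingers move at their own pace and stop on an object; "grip_force" is the grip in N (left out, the last holds). Time passes only in rows, so rows that repeat a pose let the fingers close. It gives the time, the measured TCP pose, the force, the opening and the grip force at its end, in the units of the state.
- arm.observe(): the state, without advancing time (a new reading comes with each control period).
- imaging.grab_frame(name): name is "scene" or "top" or "wrist"; returns a dict with "frame" (384x512x3 uint8, red, green, blue), "camera_matrix" (3x3 intrinsics, pixels), "distortion" ([k1, k2, p1, p2, k3] as OpenCV has them; the pictures are not rectified), "pose" (4x4, takes a point from camera to world coordinates); the wrist camera has in their place "tool_from_camera" (4x4, takes a point from camera to tool coordinates, whose origin is the TCP and whose axes are the flange's). Camera axes: x right, y down, z forward; pixel columns grow to the right and rows downward; lengths in m; the calibration is good to about 2 mm. A picture is of the moment at which its call begins: read the wrist's pose just before it. There is no depth.
- job.job_done(): hands the job in; it is judged then, once.
The state is a dict: "clock": time; "qpos": joint angles; "joint_vel": joint speeds; "tau": joint torques, N m; "eef_pos": TCP position; "tool_rot": TCP orientation; "ft_force": force on the tool from outside, world axes, zero at the start; "moment": the same for the moment, N m; "gripper_width": opening from 0.0 (shut) to 1.0 (fully open); "gripper_force": force on a finger pad.
Only numpy, scipy, OpenCV 4.12 (cv2) and the standard library are available. Lean on these libraries where they do the work, as an engineer would, in place of code of your own. Each camera call takes 0.05 s, during which the arm holds its last target. There are 200 camera calls.

### The job

The soap base is about to be melted: take the probe thermometer (the tool with the round plastic handle above a wide flat stop disc) out of the wooden tool rack and put its steel stem down through the raised round collar on the lid of the steel melter. Lower it until the stop disc sits on the collar, only then let go, and leave it standing upright there. Leave the other two tools in the rack as they are.

Things in the scene. Friction and masses are not known exactly. Their poses are not given: they have to be found in the camera images.
- thermometer_grip (a point): Loose probe thermometer (sizes in mm), 70 g, upright in any of 3 rack holes. Round grey handle 26 dia, 55 tall; under it a black stop disc 54 dia, 5 thick; under that a steel stem 8 dia, 70 long. Point: centre of the handle, 32.5 above the disc's underside, 102.5 above the tip; z up. The disc rests on the fixed rack's wooden board (80 above the table, 80 wide, 250 long; holes 16, in a row 85 apart).
- port (a point): Centre of the top of the round steel collar (44 outer dia, 12 high) on the melter's lid, 97 mm above the table; z up. Its 28 hole goes straight down through the lid, 87 free depth. Melter: fixed steel box 200 (x) by 186 (y), lid top 85 high; the box's middle lies +40 x, -30 y of this point in its own axes. Lid handle bar: 31 high over the lid, at +100 x. Flat 10 vent hole: not used.
- stirrer_grip (a point): Stirring rod, leave alone; upright in another of the rack's 3 holes: round dark wooden handle up to 26 dia, 56 tall, no disc, steel rod below. Point: centre of the handle, 28 mm above the rack's board; z up along the rod.
- punch_grip (a point): Hand punch, leave alone; upright in the remaining rack hole: T shape, level wooden crossbar 60 mm long, 16 thick, on a 12 mm steel shank, steel rod below. Point: middle of the crossbar, 46 mm above the rack's board; x along the crossbar, z up along the rod.
Not all that is in view belongs to the job. What is meant by the part that bears thermometer_grip is not blue, and is the smaller of those in its own colour.

How it is judged:
By the outcome, as a careful person would: the job done as asked, in the order asked, and still so for the second after the job is handed in, with the robot touching nothing.
It also fails if it takes over 40 s, if anything falls off the work surface, if the arm or the gripper's body presses on something with over 40 N, if the wrist force passes 120 N, or if a joint passes its speed limit or range.

## Working session

There is one attempt and no reset: what is moved stays moved. The work goes in short steps, Python scripts to look and compute and a tool call to move; the robot and the scene stay as the last step left them, time stands still between calls to the robot, and variables do not carry over. Pictures are saved under pics/ and viewed, at most 10 in all, crops included, and the job is handed in when it is done.

Besides the shell and the picture viewer there is one more tool, called after "Request:" as a command line: name --argument value ..., lists and objects as JSON in quotes. servo_tool: Moves the arm, as the interface text tells. Its arguments: {"type":"object","properties":{"plan":{"type":"array"},"grip_force":{"type":"number"}},"required":["plan"]}

```bash
mkdir -p pics; ls
cat > h.py <<'E'
import numpy as np,cv2
from bench import arm,imaging,job
def snap(n,f=None):
    s=arm.observe(); d=imaging.grab_frame(n)
    if n=="wrist":
        T=np.eye(4);T[:3,:3]=np.array(s["tool_rot"]).reshape(3,3);T[:3,3]=s["eef_pos"]
        d["pose"]=T@np.array(d["tool_from_camera"])
    d={k:np.array(v) for k,v in d.items()}
    if f: np.savez("pics/"+f+".npz",**d); cv2.imwrite("pics/"+f+".png",d["frame"][:,:,::-1])
    return d
def load(f): return dict(np.load("pics/"+f+".npz"))
def ray(d,px):
    p=cv2.undistortPoints(np.array(px,float).reshape(-1,1,2),d["camera_matrix"],d["distortion"]).reshape(-1,2)
    r=np.c_[p,np.ones(len(p))]@d["pose"][:3,:3].T
    return d["pose"][:3,3],r/np.linalg.norm(r,axis=1,keepdims=True)
def plane(d,px,z):
    o,r=ray(d,px); return o+r*((z-o[2])/r[:,2:])
def tri(*vs):
    A=np.zeros((3,3));b=np.zeros(3);L=[]
    for d,p in vs:
        o,r=ray(d,p);M=np.eye(3)-np.outer(r[0],r[0]);A+=M;b+=M@o;L.append((M,o))
    x=np.linalg.solve(A,b);return x,[np.linalg.norm(M@(x-o)) for M,o in L]
def proj(d,X):
    P=np.linalg.inv(d["pose"]);
    return cv2.projectPoints(np.array(X,float).reshape(-1,1,3),cv2.Rodrigues(P[:3,:3])[0],P[:3,3],d["camera_matrix"],d["distortion"])[0].reshape(-1,2)
E
python3 - <<'E'
from h import *
s=arm.observe();print(s["eef_pos"],s["tool_rot"],s["gripper_width"],s["clock"])
for n in("scene","top","wrist"):
    d=snap(n,n+"0");print(n,d["pose"].round(3).tolist())
a=cv2.imread("pics/scene0.png");b=cv2.imread("pics/top0.png")
cv2.imwrite("pics/both.png",cv2.resize(np.vstack([a,b]),None,fx=.78,fy=.78))
E
```

```text
pics
[ 0.23041609 -0.60705958  0.23026017] [[ 9.34878980e-01  3.54966106e-01 -5.96942043e-04]
 [ 3.54966595e-01 -9.34877163e-01  1.84549650e-03]
 [ 9.70212226e-05 -1.93721037e-03 -9.99998119e-01]] 1.003290513803216 0.0
scene [[0.613, 0.536, -0.581, 1.109], [0.79, -0.425, 0.442, -0.451], [-0.01, -0.73, -0.684, 0.787], [0.0, 0.0, 0.0, 1.0]]
top [[-0.008, -0.991, 0.135, 0.408], [-1.0, 0.005, -0.019, 0.008], [0.018, -0.135, -0.991, 1.218], [0.0, 0.0, 0.0, 1.0]]
wrist [[0.355, -0.889, -0.288, 0.305], [-0.935, -0.338, -0.109, -0.579], [-0.001, 0.307, -0.952, 0.372], [0.0, 0.0, 0.0, 1.0]]
```

View pics/scene0.png

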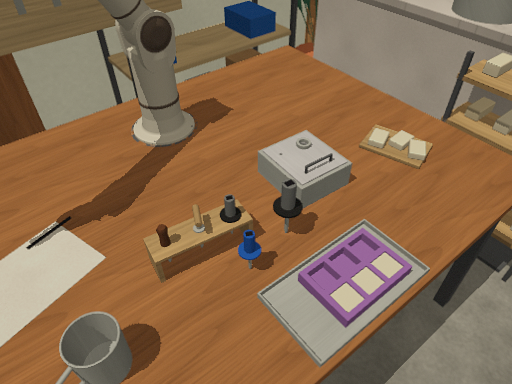

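View pics/top0.png

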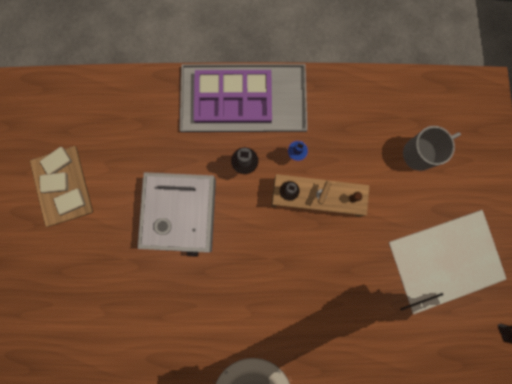

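The scene picture shows three thermometer-like tools. There is a grey one in the rack (scene 230,207; top 290,190), a larger grey one standing alone (scene 288,197; top 245,160), and a blue one (scene 249,243; top 298,150). The one in the rack fits: it is not blue, and it is the smaller of the two grey ones. I'll confirm it in an enlarged crop and measure.

Run:
```python
from h import *
a=cv2.imread("pics/scene0.png");b=cv2.imread("pics/top0.png")
c=cv2.resize(a[170:270,140:320],None,fx=4.4,fy=4.4,interpolation=cv2.INTER_CUBIC)[:, :792]
cv2.imwrite("pics/c1.png",c)
r=lambda im,x,y:cv2.resize(im[y:y+90,x:x+120],(600,450),interpolation=cv2.INTER_CUBIC)
x=np.hstack([cv2.resize(b[165:225,265:375],(440,240),interpolation=cv2.INTER_CUBIC),cv2.resize(b[165:260,135:220],(358,400),interpolation=cv2.INTER_CUBIC)[:240]]) if 0 else None
t=cv2.resize(b[165:225,265:375],None,fx=5,fy=5,interpolation=cv2.INTER_CUBIC) #550x300
m=cv2.resize(a[125:205,250:360],None,fx=5,fy=5,interpolation=cv2.INTER_CUBIC)[:300] 
m2=cv2.resize(b[205:245,140:190],None,fx=5,fy=5,interpolation=cv2.INTER_CUBIC)
o=np.zeros((600,800,3),np.uint8);o[:300,:550]=t;o[300:,:550]=m;o[:200,550:]=m2
cv2.imwrite("pics/c2.png",o)
```

```text
(no output)
```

View pics/c1.png

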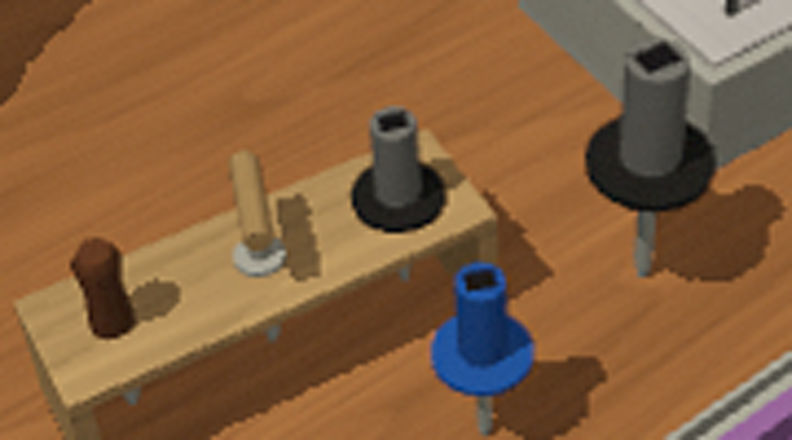

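View pics/c2.png

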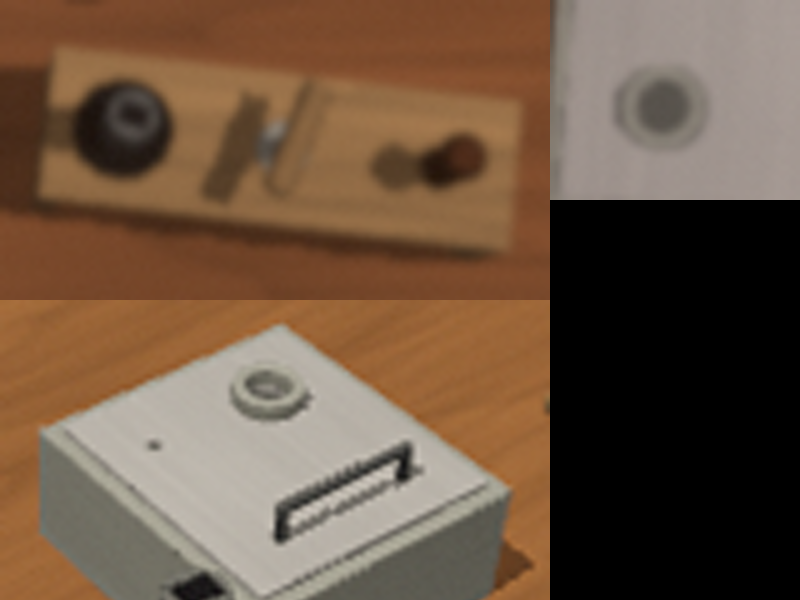

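The crop confirms it. The rack tool has a round grey handle over a black disc, with the stem in the rack hole at the box-side end, and it is clearly smaller than the free-standing grey one. Handle top is at scene (229.8,197) and top (291.6,187.6). The collar hole is at scene (303.5,141.4) and top (162.2,225.8).

Run:
```python
from h import *
s,t=load("scene0"),load("top0")
P=lambda f,o,x,y:((x+.5)/f-.5+o[0],(y+.5)/f-.5+o[1])
S=lambda x,y:P(4.4,(140,170),x,y); T=lambda x,y:P(5,(265,165),x,y); M=lambda x,y:P(5,(250,125),x,y-300)
for n,p,q in [("ttop",S(395,119),T(135,115)),("tdisc",S(398,193),T(122,130)),("port",M(269,383),P(5,(140,205),113,106)),("punchA",S(245,157),T(310,85)),("punchB",S(262,240),T(280,190)),("stir",S(98,248),T(468,152)),("blue",S(480,275),(298.5,146)),("big",S(657,57),(244,154))]:
    x,e=tri((s,p),(t,q));print(n,x.round(4),np.round(e,4))
print(plane(t,[T(55,47),T(520,100),T(38,197),T(508,248)],.08).round(3))
print("lid",plane(t,[(146,173),(214,175),(213,251),(140,249)],.085).round(3))
# dark disc mask both views
for n,d,b in(("s",s,(218,200,245,228)),("t",t,(275,176,305,206))):
    g=d["frame"].max(2)[b[1]:b[3],b[0]:b[2]];k=(g<62).astype(np.uint8)
    c=max(cv2.findContours(k,0,1)[0],key=cv2.contourArea);c=cv2.convexHull(c);e=cv2.fitEllipse(c)
    c2=(e[0][0]+b[0],e[0][1]+b[1]);print(n,np.round(c2,2),np.round(e[1],1),plane(d,[c2],.085).round(4))
```

```text
ttop [ 0.5536 -0.1     0.1392] [0.0005 0.0005]
tdisc [ 0.5529 -0.0999  0.0804] [0.0006 0.0006]
port [0.462  0.2294 0.0949] [0.0001 0.0001]
punchA [ 0.5606 -0.1874  0.1722] [0.0051 0.0051]
punchB [ 0.5245 -0.1793  0.0711] [0.005 0.005]
stir [ 0.5341 -0.2683  0.1369] [0.0004 0.0004]
blue [ 0.6614 -0.1227  0.1278] [0.0015 0.0015]
big [0.6315 0.0172 0.1736] [0.0007 0.0007]
[[ 0.598 -0.065  0.08 ]
 [ 0.568 -0.312  0.08 ]
 [ 0.518 -0.055  0.08 ]
 [ 0.489 -0.303  0.08 ]]
lid [[0.601 0.277 0.085]
 [0.595 0.098 0.085]
 [0.397 0.099 0.085]
 [0.403 0.288 0.085]]
s [230.18 212.32] [20.  21.3] [[ 0.5532 -0.1002  0.085 ]]
t [288.65 190.62] [17.1 19.1] [[ 0.5526 -0.098   0.085 ]]
```

Request:
servo_tool --plan '[[85, [1.6, -1.2, 0], -1.3], [85, [3.2, -2.4, 0], -2.6], [85, [4.8, -3.6, 0], -3.9], [85, [6.4, -4.8, 0], -5.2], [85, [8.03, -5.99, 0], -6.5], [85, [8.03, -5.99, 0], -6.5], [85, [8.03, -5.99, 0], -6.5], [85, [8.03, -5.99, 0], -6.5], [85, [8.03, -5.99, 0], -6.5], [85, [8.03, -5.99, 0], -6.5]]' --grip_force 40

```text
clock: 1.4
eef_pos: [0.5548, -0.0969, 0.2314]
tool_rot: [[0.5, 0.866, 0.001], [0.866, -0.5, 0.001], [0.001, 0.0, -1.0]]
ft_force: [0.6, 0.1, -0.6]
gripper_width: 0.993
gripper_force: 0.0
```

Run:
```python
from h import *
s=arm.observe();print(s["eef_pos"],s["joint_vel"])
d=snap("wrist","w1");print(proj(d,[[.5535,-.1,.1392],[.5535,-.1,.085],[.462,.2294,.097]]).round(1))
```

```text
[ 0.55477828 -0.09694281  0.23143623] [-0.56967608  0.22407619  0.01795614 -0.25871011  0.16742905  0.1159925
 -0.58782143]
[[ 254.1  203.3]
 [ 254.   184.1]
 [-133.2 -177.1]]
```

View pics/w1.png

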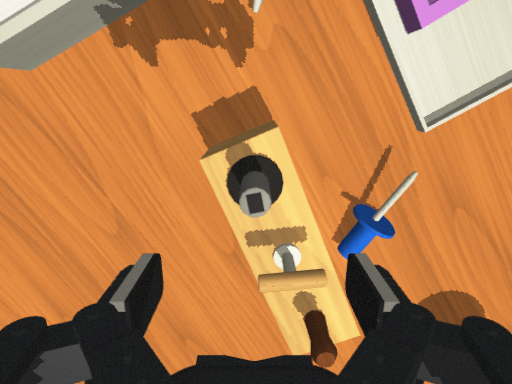

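The wrist view shows the rack tool's handle top at (255,203), against a predicted (254,203). The disc is at (255,181), and the blue tool is well off to the right. I'll lower partway and measure again once settled.

Request:
servo_tool --plan '[[75, [0, 0, 0.5], 0], [75, [0, 0, 0.8], 0], [75, [0, 0, 0.8], 0], [75, [0, 0, 0.8], 0]]'

```text
clock: 1.95
eef_pos: [0.5539, -0.1011, 0.1839]
tool_rot: [[0.504, 0.864, 0.001], [0.864, -0.504, -0.0], [0.0, 0.001, -1.0]]
ft_force: [0.2, 0.3, 0.1]
gripper_width: 0.877
gripper_force: 0.0
```

Run:
```python
from h import *
s=arm.observe();print(s["eef_pos"],np.round(s["tool_rot"],3).tolist(),np.abs(s["joint_vel"]).max(),s["gripper_width"])
d=snap("wrist","w2");w1=load("w1")
p=proj(d,[[.5535,-.1,.140],[.5535,-.1,.085]]);print(p.round(1))
# dark square display on handle top: darkest blob near p[0]
for n,d in(("w1",w1),("w2",d)):
    p=proj(d,[[.5535,-.1,.140]])[0].astype(int);r=12 if n=="w1" else 22
    g=d["frame"].max(2)[p[1]-r:p[1]+r,p[0]-r:p[0]+r]
    k=(g<60).astype(np.uint8);N,l,st,c=cv2.connectedComponentsWithStats(k)
    print(n,[(st[i,4],(c[i]+p-r).round(1)) for i in range(1,N) if st[i,4]>15])
```

```text
[ 0.55389262 -0.10111708  0.18389832] [[0.504, 0.864, 0.001], [0.864, -0.504, -0.0], [0.0, 0.001, -1.0]] 0.01097686477415226 0.8770609884758803
[[252.1 222.8]
 [252.4 195.6]]
w1 [(np.int32(244), array([254.8, 202.4]))]
w2 [(np.int32(87), array([232.2, 207. ])), (np.int32(30), array([272.3, 205.3])), (np.int32(325), array([252.1, 221. ]))]
```

Request:
servo_tool --plan '[[70, [0.01, 0, 0.5], 0], [70, [0.01, 0, 1.0], 0], [65, [0.01, -0.01, 1.3], 0], [60, [0.01, -0.01, 1.47], 0], [60, [0.01, -0.01, 1.47], 0], [20, [0.01, -0.01, 1.47], 0], [20, [0.01, -0.01, 1.47], 0], [20, [0.01, -0.01, 1.47], 0], [20, [0.01, -0.01, 1.47], 0], [20, [0.01, -0.01, 1.47], 0]]' --grip_force 40

```text
clock: 3.25
eef_pos: [0.5542, -0.1, 0.0961]
tool_rot: [[0.503, 0.864, 0.002], [0.864, -0.503, -0.001], [0.0, 0.002, -1.0]]
ft_force: [-0.6, -0.1, 5.8]
gripper_width: 0.294
gripper_force: 39.5
```

Request:
servo_tool --plan '[[20, [0, 0, -0.2], 0], [20, [0, 0, -0.5], 0], [20, [0, 0, -0.9], 0], [20, [0, 0, -1.4], 0], [20, [0, 0, -1.9], 0], [20, [0, 0, -2.3], 0], [20, [0, 0, -2.3], 0], [20, [0, 0, -2.3], 0]]' --grip_force 50

```text
clock: 4.25
eef_pos: [0.5529, -0.1, 0.2329]
tool_rot: [[0.503, 0.864, -0.0], [0.864, -0.503, -0.0], [-0.001, -0.0, -1.0]]
ft_force: [-0.2, -1.0, -0.5]
gripper_width: 0.293
gripper_force: 49.1
```

Run:
```python
from h import *
s=arm.observe();p=s["eef_pos"];R=np.array(s["tool_rot"]);print(p,s["gripper_width"],s["ft_force"])
print((R.T@(np.array([.462,.2294,p[2]])-p)/.06).round(3))
d=snap("scene","s2");c=proj(d,[p])[0].astype(int);print(c,proj(d,p+np.array([[0,0,.0164],[0,0,-.086]])))
cv2.imwrite("pics/s2c.png",cv2.resize(d["frame"][c[1]-60:c[1]+75,c[0]-90:c[0]+90,::-1],None,fx=4.4,fy=4.4,interpolation=2))
```

```text
[ 0.5528832  -0.10002078  0.23293862] 0.29251004488385773 [-0.23164334 -1.04319053 -0.54411349]
[ 3.982e+00 -4.072e+00 -1.000e-03]
[226 166] [[226.32991257 160.34786846]
 [228.82914215 194.15368626]]
```

View pics/s2c.png

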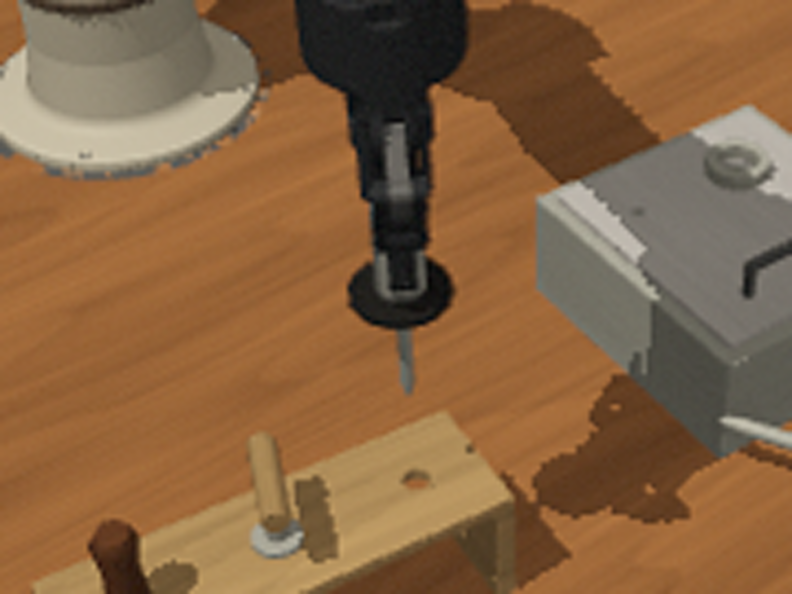

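The tool is held upright. The stem tip is at crop (407,392) against a predicted (408,388), and the other two tools are undisturbed. Moving over the collar.

Request:
servo_tool --plan '[[20, [0.5, -0.5, 0], 0], [20, [1.1, -1.1, 0], 0], [20, [1.7, -1.7, 0], 0], [20, [2.3, -2.3, 0], 0], [20, [2.9, -2.9, 0], 0], [20, [3.5, -3.6, 0], 0], [20, [3.98, -4.07, 0], 0], [20, [3.98, -4.07, 0], 0], [20, [3.98, -4.07, 0], 0], [20, [3.98, -4.07, 0], 0]]'

```text
clock: 5.55
eef_pos: [0.4629, 0.2277, 0.2325]
tool_rot: [[0.505, 0.863, -0.001], [0.863, -0.505, -0.001], [-0.001, -0.0, -1.0]]
ft_force: [0.7, -0.5, -0.6]
gripper_width: 0.295
gripper_force: 49.2
```

Run:
```python
from h import *
s=arm.observe();p=np.array(s["eef_pos"]);print(p,s["gripper_width"],np.abs(s["joint_vel"]).max(),np.round(s["tool_rot"],3).tolist())
d=snap("scene","s3");w=snap("wrist","w3");tip=p+[0,0,-.086]
print("scene tip,port",proj(d,[tip,[.462,.2294,.097]]),"wrist",proj(w,[tip,[.462,.2294,.097],[.462,.2294,.085]]))
c=proj(d,[tip])[0].astype(int)
a=cv2.resize(d["frame"][c[1]-40:c[1]+40,c[0]-40:c[0]+40,::-1],(400,400),interpolation=2)
c2=proj(w,[tip])[0].astype(int);print(c,c2);y=min(c2[1],384-60)
b=cv2.resize(w["frame"][y-60:y+60,c2[0]-60:c2[0]+60,::-1],(400,400),interpolation=2)
cv2.imwrite("pics/p3.png",np.hstack([a,b]));print(y)
```

```text
[0.46290343 0.22768093 0.23251811] 0.29502739657350624 0.007793331621624837 [[0.505, 0.863, -0.001], [0.863, -0.505, -0.001], [-0.001, -0.0, -1.0]]
scene tip,port [[304.61422368 126.96944998]
 [303.49434627 140.62870212]] wrist [[253.51725553 201.80444879]
 [251.70721344 182.57445918]
 [251.77909181 179.07460064]]
[304 126] [253 201]
201
```

View pics/p3.png

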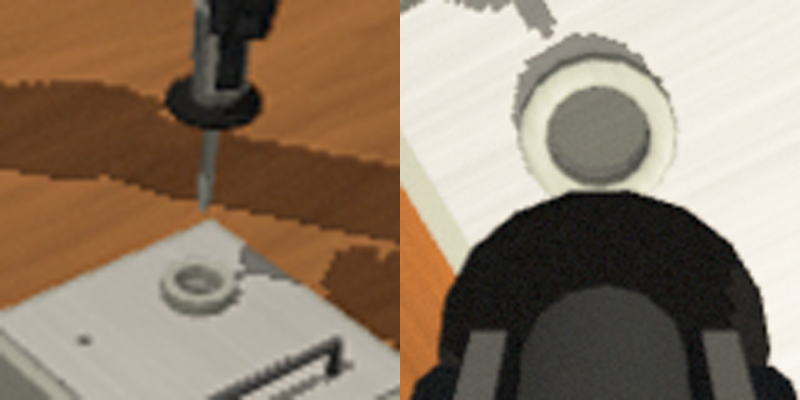

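The collar hole sits at wrist (252,182), within 1 px of the prediction, and the stem tip in the scene view is where the model puts it. I'll make a 2 mm correction and lower.

Request:
servo_tool --plan '[[20, [0.02, -0.03, 0], 0], [20, [0.02, -0.03, 0.3], 0], [20, [0.02, -0.03, 0.6], 0], [20, [0.02, -0.03, 0.9], 0], [20, [0.02, -0.03, 1.2], 0], [20, [0.02, -0.03, 1.5], 0], [20, [0.02, -0.03, 1.75], 0], [20, [0.02, -0.03, 1.88], 0], [20, [0.02, -0.03, 1.88], 0], [20, [0.02, -0.03, 1.88], 0]]'

```text
clock: 6.9
eef_pos: [0.462, 0.2317, 0.1208]
tool_rot: [[0.503, 0.864, 0.001], [0.864, -0.503, 0.0], [0.001, 0.001, -1.0]]
ft_force: [0.3, 0.2, -0.7]
gripper_width: 0.291
gripper_force: 49.2
```

Request:
servo_tool --plan '[[20, [0, 0, 0.04], 0], [20, [0, 0, 0.08], 0], [20, [0, 0, 0.1], 0], [20, [0, 0, 0.11], 0], [20, [0, 0, 0.12], 0], [20, [0, 0, 0.12], 0]]'

```text
clock: 7.65
eef_pos: [0.4616, 0.2313, 0.1132]
tool_rot: [[0.503, 0.864, 0.0], [0.864, -0.503, -0.0], [0.0, 0.0, -1.0]]
ft_force: [-0.8, 0.3, -0.1]
gripper_width: 0.293
gripper_force: 49.3
```

Request:
servo_tool --plan '[[20, [0, 0, 0.015], 0], [20, [0, 0, 0.03], 0], [20, [0, 0, 0.03], 0]]'

```text
clock: 8.02
eef_pos: [0.4616, 0.2314, 0.1131]
tool_rot: [[0.503, 0.864, 0.001], [0.864, -0.503, -0.002], [-0.001, 0.002, -1.0]]
ft_force: [-6.1, -4.6, 18.7]
gripper_width: 0.29
gripper_force: 51.1
```

The disc has met the collar: 18.7 N upward, at exactly the predicted height of 0.1131. I'll ease the preload, then open.

Request:
servo_tool --plan '[[20, [0, 0, -0.02], 0], [20, [0, 0, -0.02], 0], [32, [0, 0, -0.02], 0], [50, [0, 0, -0.02], 0], [70, [0, 0, -0.02], 0], [70, [0, 0, -0.02], 0], [70, [0, 0, -0.02], 0]]'

```text
clock: 8.9
eef_pos: [0.4615, 0.2313, 0.1124]
tool_rot: [[0.503, 0.864, -0.0], [0.864, -0.503, 0.0], [-0.0, -0.0, -1.0]]
ft_force: [0.6, 0.3, -0.3]
gripper_width: 0.818
gripper_force: 0.0
```

Request:
servo_tool --plan '[[70, [0, 0, -0.3], 0], [70, [0, 0, -0.8], 0], [70, [0, 0, -1.4], 0], [70, [0, 0, -2.0], 0], [70, [0, 0, -2.0], 0], [70, [0, 0, -2.0], 0]]'

```text
clock: 9.65
eef_pos: [0.4615, 0.2311, 0.2328]
tool_rot: [[0.503, 0.864, 0.001], [0.864, -0.503, -0.0], [-0.0, 0.001, -1.0]]
ft_force: [-0.4, 0.4, 1.5]
gripper_width: 0.814
gripper_force: 0.0
```

Run:
```python
from h import *
s=arm.observe();print(s["eef_pos"],s["ft_force"])
d=snap("scene","s4")
cv2.imwrite("pics/s4c.png",cv2.resize(d["frame"][80:290,130:390,::-1],None,fx=2.8,fy=2.8,interpolation=2))
```

```text
[0.46146577 0.23105975 0.2328308 ] [-0.37911644  0.36434468  1.477609  ]
```

View pics/s4c.png

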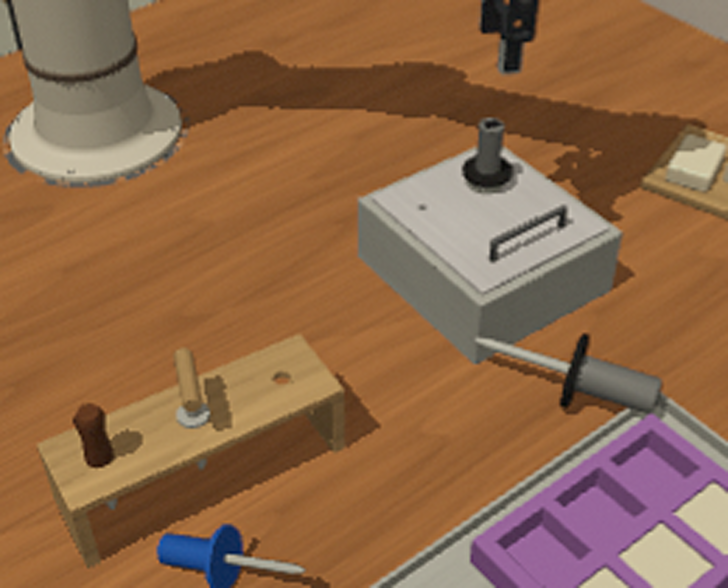

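The thermometer stands upright with its disc on the collar (crop 488,170), the gripper is clear above it, and the stirrer and punch are still in the rack. The two free-standing decoy thermometers have toppled. The blue one was already down in the first wrist view, before the gripper had come near anything.

```bash
python3 -c "
from bench import job;print(job.job_done())"
```

```text
the job is handed in; nothing more can be done
None
```

The thermometer stands upright in the melter's collar, released only after the stop disc was seated; the other two rack tools are untouched, and the job is handed in (two spare thermometers, standing loose on the table at the start, fell over, with no sign that the arm touched them).

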